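# Refill the lacquer bottle rack and hang the basket back up

### The arm

A 6-joint arm with a two-finger parallel gripper is mounted at the origin on the work surface. World frame = base frame: x ahead of the robot, y to its left, z up, the work surface at z = 0. Lengths are in mm, angles in rad, forces in N, time in s.
With the tool pointing down it reaches from about 275 to 1000 mm from the base axis. Payload 8.4 kg.
Tool frame: the origin (TCP) lies midway between the tips of the shut fingers; the grasp point (between the pads) lies 19 mm behind it; z points along the fingers, y is the direction in which the jaws open and shut (so a half turn about z gives the same grasp; the last joint's range is limited). The gripper opens to 85 mm and grips with 20 to 120 N. Pads are 22 mm wide; open, the fingers measure 114 mm over their backs; the gripper's body (76 mm by 85 mm) begins 54 mm behind the grasp point. The pads swing forward as they close: fully open they stand 13 mm farther back than shut.
Start: joints at [-1.206, 0.353, 1.633, -0, 1.155, -0.002], TCP at [224.143, -583.428, 231.281] pointing down, gripper open.
Joint ranges: [-2.63, 2.63], [-0.92, 2.1], [0.06, 2.66], [-1.3, 4.44], [0, 2.69], [-3.02, 3.02]. Speed limits (rad/s): [2.22, 2.22, 2.79, 3.14, 3.14, 3.14].

### API

Orientations are given as [roll, pitch, yaw] about the fixed x, y, z axes, in that order (R = Rz(yaw) Ry(pitch) Rx(roll)).
In Python, from rig import * gives the robot as it stands.
- The arm moves only by the tool play_rows, never from a script. Its argument "moves" is a list of rows, each a list of 3 entries, a list of its own where there are three numbers: the shift along the tool's x, y, z in m, then the turn, a rotation vector about the tool's x, y, z in rad, then the opening in per cent of the stroke, from 0 (shut) to 100 (fully open). In form: [[[x, y, z], [rx, ry, rz], fingers], ...]. A call has 1 to 20 rows; each row shifts and turns the commanded pose from where the row before left it, along the tool's axes as they then stand; what a row does not reach is not made up. A row lasts 1/10 s, in which the tool goes at most 50 mm and 8.59 degrees, less where a joint would pass 70% of its speed; a pose out of reach is approached as far as the arm can. A call is refused whole if a number of a shift passes 0.05 or a number of a turn 0.15, either way. A call with a gripper value outside its range is refused whole. The fingers move at their own pace and stop on an object; "squeeze" is the grip in N (left out, the last holds). Time passes only in rows, so rows that do not move let the fingers close. It gives the time, the measured TCP pose, the force and the opening at its end, in the units of the state.
- sense(): the state, without advancing time (a new reading comes with each control period).
- grab_frame(name): name is "side" or "top" or "wrist"; returns a dict with "pixels" (420x560x3 uint8, red, green, blue), "intrinsics" (3x3 intrinsics, pixels), "distortion" ([k1, k2, p1, p2, k3] as OpenCV has them; the pictures are not rectified), "R" (3x3) and "t" (3): a world point X has camera coordinates R X + t. Camera axes: x right, y down, z forward; pixel columns grow to the right and rows downward; lengths in mm; the calibration is good to about 2 mm. A picture is of the moment at which its call begins. There is no depth.
- sign_off(): hands the job in, once; it reports no verdict.
The state is a dict: "clock": time; "qpos": joint angles; "qvel": joint speeds; "joint_efforts": joint torques, N m; "eef_pos": TCP position; "tcp_rot": TCP orientation; "contact_force": force on the tool from outside, world axes, zero at the start; "wrist_torque": the same for the moment, N m; "opening": opening from 0.0 (shut) to 1.0 (fully open).
Only numpy, scipy, OpenCV 4.12 (cv2) and the standard library are available. Lean on these libraries where they do the work, as an engineer would, in place of code of your own. Each camera call takes 0.05 s, during which the arm holds its last target. There are 200 camera calls.

### The job

Two cells of the plywood bottle rack are empty: take the two spare lacquer bottles out of the green basket and gently set one upright in each empty cell, all the way down, without disturbing the bottles already there. Then hang the emptied basket by the middle of its handle across both prongs of the double hook so that it hangs freely and still, and leave everything else on the bench where it is.

Things in the scene. Friction and masses are not known exactly. Their poses are not given: they have to be found in the camera images.
- rack: fixed plywood bottle rack, 128 (x) x 184 (y) x 45 mm high, 2 x 3 square cells (pitch 56 mm both ways), each 46 mm wide, 38 mm deep, floor 7 mm above the bench; four cells hold bottles, two are empty (a thin dark stain on the floor), which two differs each time; origin: centre of its underside, x and y along its sides
- rack_hole0 (a point): centre of the mouth of rack cell 0, level with the rack's top (38 mm above the cell floor); cells 0 to 2 are the row at the rack's -x side in order of growing y, 3 to 5 the row at +x; axes as the rack
- rack_hole1 (a point): centre of the mouth of rack cell 1, level with the rack's top (38 mm above the cell floor); cells 0 to 2 are the row at the rack's -x side in order of growing y, 3 to 5 the row at +x; axes as the rack
- rack_hole2 (a point): centre of the mouth of rack cell 2, level with the rack's top (38 mm above the cell floor); cells 0 to 2 are the row at the rack's -x side in order of growing y, 3 to 5 the row at +x; axes as the rack
- rack_hole3 (a point): centre of the mouth of rack cell 3, level with the rack's top (38 mm above the cell floor); cells 0 to 2 are the row at the rack's -x side in order of growing y, 3 to 5 the row at +x; axes as the rack
- rack_hole4 (a point): centre of the mouth of rack cell 4, level with the rack's top (38 mm above the cell floor); cells 0 to 2 are the row at the rack's -x side in order of growing y, 3 to 5 the row at +x; axes as the rack
- rack_hole5 (a point): centre of the mouth of rack cell 5, level with the rack's top (38 mm above the cell floor); cells 0 to 2 are the row at the rack's -x side in order of growing y, 3 to 5 the row at +x; axes as the rack
- bottle_a: small amber glass lacquer bottle, round, 34 mm body diameter, white screw cap 26 mm in diameter from 66 to 92 mm height (whole bottle 92 mm tall), 70 g; origin: centre of its underside, z up along the bottle. Already stands in one of the rack's cells and stays there
- bottle_b: small amber glass lacquer bottle, round, 34 mm body diameter, white screw cap 26 mm in diameter from 66 to 92 mm height (whole bottle 92 mm tall), 70 g; origin: centre of its underside, z up along the bottle. Already stands in one of the rack's cells and stays there
- bottle_c: small amber glass lacquer bottle, round, 34 mm body diameter, white screw cap 26 mm in diameter from 66 to 92 mm height (whole bottle 92 mm tall), 70 g; origin: centre of its underside, z up along the bottle. Already stands in one of the rack's cells and stays there
- bottle_d: small amber glass lacquer bottle, round, 34 mm body diameter, white screw cap 26 mm in diameter from 66 to 92 mm height (whole bottle 92 mm tall), 70 g; origin: centre of its underside, z up along the bottle. Already stands in one of the rack's cells and stays there
- spare_a: small amber glass lacquer bottle, round, 34 mm body diameter, white screw cap 26 mm in diameter from 66 to 92 mm height (whole bottle 92 mm tall), 70 g; origin: centre of its underside, z up along the bottle. A spare: starts standing in the green basket, on the basket's -x side of the handle
- spare_b: small amber glass lacquer bottle, round, 34 mm body diameter, white screw cap 26 mm in diameter from 66 to 92 mm height (whole bottle 92 mm tall), 70 g; origin: centre of its underside, z up along the bottle. A spare: starts standing in the green basket, on the basket's +x side of the handle
- basket: loose green plastic basket, open top, tub 150 (x) x 100 (y) x 48 mm high, walls and floor 3 mm, 180 g, with a rigid black handle over its middle: uprights at y = +-53 mm carry a straight level bar along y. It holds the two spares at the start. Origin: centre of its underside
- basket_grip (a point): middle of the basket's handle bar, 133 mm above the basket's underside; the bar is 12 mm wide (x), 14 mm tall (z), 128 mm long along y (100 mm free between the uprights, and 78 mm free height from the tub rim to the bar's underside); axes as the basket
- hook: fixed steel stand with a double hook: two level round prongs, 8 mm thick, at y = +-38 mm, tops 204 mm above the bench, reach to -x from a crossbar on a post and end at x = -140 mm in upturned orange tips (tops 228 mm high). The prongs must enter level, tips first, between basket tub and bar; the gripper fits between them. Crossbar top 211 mm high. Origin: foot of the post, on the bench
- hook_seat (a point): the place for the underside of the middle of the basket's bar when hung: midway between the two prongs, level with their tops (204 mm above the bench), 108 mm from the post and 32 mm from the upturned tips; axes as the stand (x towards the post)
- spray_can: white and blue spray can, 62 mm across, 177 mm tall; a bystander, to be left where it is. Origin: underside centre
- glue_bottle: white glue bottle with a pointed nozzle, 54 mm across, 175 mm tall; a bystander, to be left where it is. Origin: underside centre
- tape_roll: green roll of masking tape lying flat, 90 mm across, 24 mm high; a bystander, to be left where it is. Origin: underside centre
- putty_knife: putty knife lying flat, about 200 mm long; a bystander, to be left where it is. Origin: underside (about mid-length)
- oak_sample: oak floor sample lying flat, 80 x 100 x 12 mm; a bystander, to be left where it is. Origin: underside centre
- pale_sample: pale floor sample lying flat, 90 x 160 x 12 mm; a bystander, to be left where it is. Origin: underside centre
Things that resemble listed ones, but are neither listed nor needed, are in the scene too. Leave any pink or purple look-alike of the spare_b alone.

How it is judged:
By the outcome, as a careful person would: the job done as asked, in the order asked, and still so for the second after the job is handed in, with the robot touching nothing.
It also fails if it takes over 72 s, if anything falls off the work surface, if the arm or the gripper's body presses on something with over 40 N, if the wrist force passes 120 N, or if a joint passes its speed limit or range.

## Working session

There is one attempt and no reset: what is moved stays moved. The work goes in short steps, Python scripts to look and compute and a tool call to move; the robot and the scene stay as the last step left them, time stands still between calls to the robot, and variables do not carry over. Pictures are saved under pics/ and viewed, about 8 in all and at most 12, crops included, and the job is handed in when it is done.

Besides the shell and the picture viewer there is one more tool, called in YAML: its name, and indented under it one key for each argument. play_rows: Moves the arm, as the interface text tells. Its arguments: {"type":"object","properties":{"moves":{"type":"array"},"squeeze":{"type":"number"}},"required":["moves"]}

```bash
ls; mkdir -p pics
cat > h.py <<'E'
from rig import *
import numpy as np, cv2, pickle
def snap(n,fn):
    f=grab_frame(n); cv2.imwrite(f'pics/{fn}.png',f['pixels'][:,:,::-1].copy()); pickle.dump(f,open(f'pics/{fn}.pkl','wb')); return f
def load(fn): return pickle.load(open(f'pics/{fn}.pkl','rb'))
def A(f,k): return np.array(f[k],float)
def ray(f,uv):
    p=cv2.undistortPoints(np.array([[uv]],float),A(f,'intrinsics'),A(f,'distortion'))[0,0]
    R=A(f,'R');return -R.T@A(f,'t'), R.T@np.array([p[0],p[1],1.])
def onz(f,uv,z):
    c,d=ray(f,uv); return c+d*(z-c[2])/d[2]
def tri(obs):
    M=np.zeros((3,3));b=np.zeros(3)
    for f,uv in obs:
        c,d=ray(f,uv);d/=np.linalg.norm(d);P=np.eye(3)-np.outer(d,d);M+=P;b+=P@c
    return np.linalg.solve(M,b)
def proj(f,X):
    R=A(f,'R');return cv2.projectPoints(np.atleast_2d(np.array(X,float)),cv2.Rodrigues(R)[0],A(f,'t'),A(f,'intrinsics'),A(f,'distortion'))[0][:,0]
E
python3 - <<'E'
from h import *
a=snap('side','s0');b=snap('top','t0')
for f in(a,b):print(-A(f,'R').T@A(f,'t'),A(f,'R').round(2).tolist(),A(f,'intrinsics')[0,0])
cv2.imwrite('pics/t0b.png',cv2.resize(b['pixels'][:,:,::-1],(800,600)));cv2.imwrite('pics/s0b.png',cv2.resize(a['pixels'][:,:,::-1],(800,600)))
s=sense();print(s['tcp_rot'],s['opening'],s['clock'])
E
```

```text
pics
[293.13449418 567.9400145  837.0270378 ] [[-0.9, -0.44, 0.01], [-0.34, 0.67, -0.66], [0.28, -0.6, -0.75]] 386.44987833265293
[ 383.85167019  -13.12944104 1182.70343762] [[0.02, -1.0, -0.01], [-0.99, -0.02, -0.15], [0.15, 0.01, -0.99]] 387.843166126915
[-3.14036568e+00  4.44808494e-07  3.66814843e-01] 0.998293375268592 0.1
```

View pics/t0b.png

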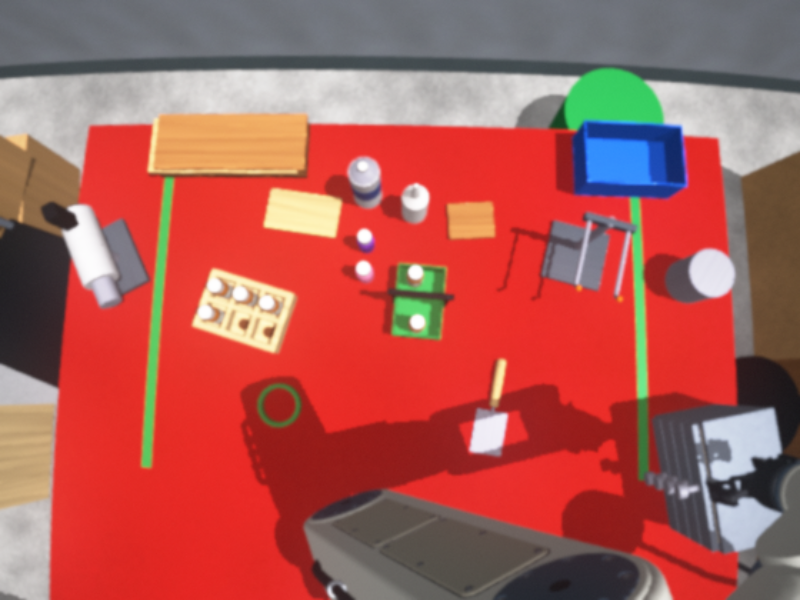

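View pics/s0b.png

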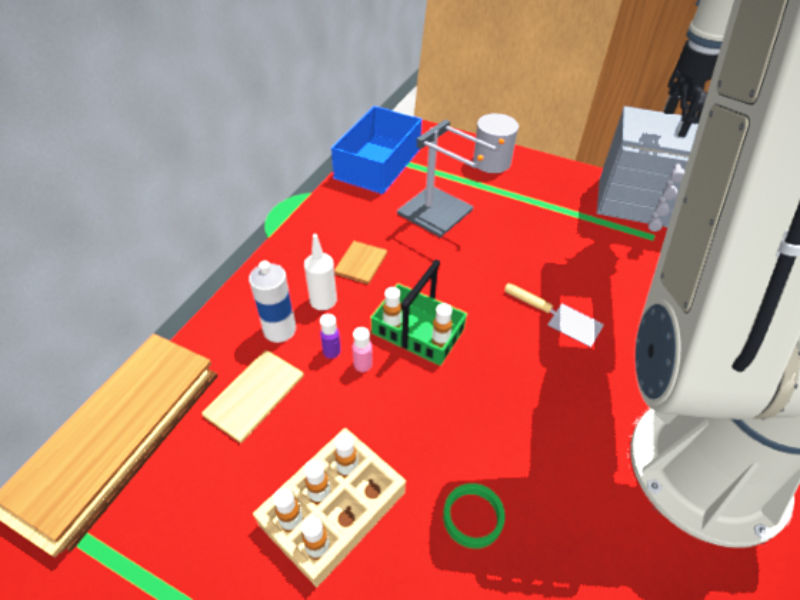

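The top view (800x600 scale) shows the rack at (245,310) with empty cells at (240,325) and (269,330). The basket is at (418,300) with spares at (415,272) and (417,322). The hook tips are at (578,288) and (620,298). The purple bottle (365,240) and pink bottle (363,270) stand outside the basket, so they are the look-alikes. The amber ones inside the basket are the spares.

```bash
cat > tiles.py <<'E'
from h import *
def tile(specs,out,w,h,cols):
    T=[]
    for fn,x0,y0,s in specs:
        im=load(fn)['pixels'][:,:,::-1]; c=im[y0:y0+int(h/s),x0:x0+int(w/s)]
        c=cv2.resize(c,None,fx=s,fy=s,interpolation=cv2.INTER_CUBIC); c=cv2.copyMakeBorder(c,0,h-c.shape[0],0,w-c.shape[1],0)
        for g in range(0,w,int(10*s)): cv2.line(c,(g,0),(g,5 if (g//int(10*s))%5 else 12),(0,0,0),1)
        for g in range(0,h,int(10*s)): cv2.line(c,(0,g),(5 if (g//int(10*s))%5 else 12,g),(0,0,0),1)
        T.append(c)
    cv2.imwrite(out,np.vstack([np.hstack(T[i:i+cols]) for i in range(0,len(T),cols)]))
E
python3 - <<'E'
from tiles import *
tile([('t0',130,180,4),('s0',170,290,3),('t0',360,140,4),('s0',260,70,3)],'pics/c1.png',400,300,2)
tile([('t0',245,160,4),('s0',240,160,4)],'pics/c2.png',400,400,2)
E
```

```text
(no output)
```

View pics/c1.png

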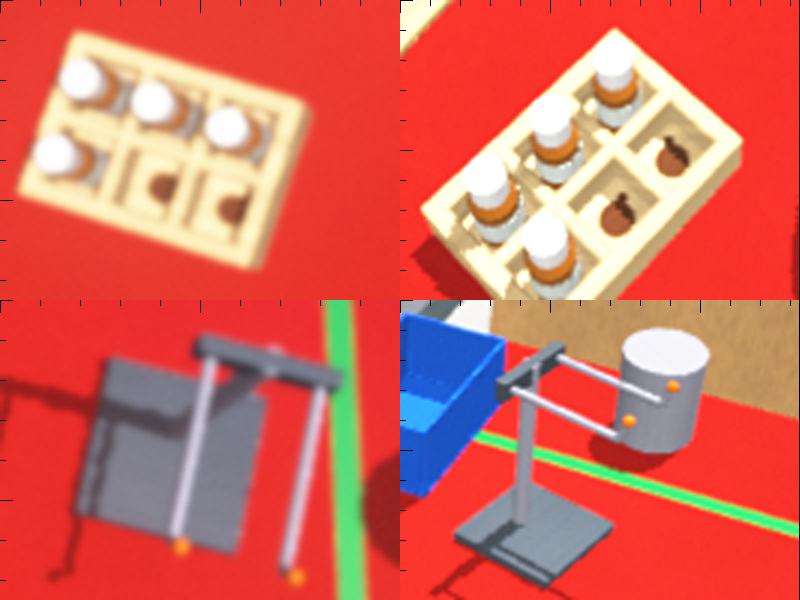

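View pics/c2.png

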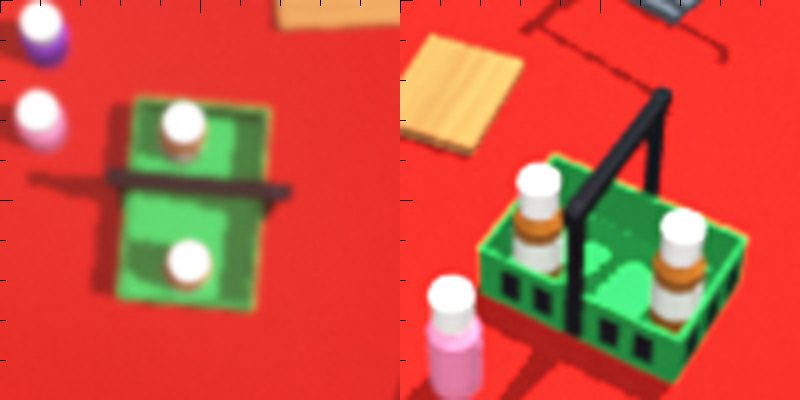

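Run:
```python
from h import *
t=load('t0');s=load('s0')
T=lambda x0,y0,k,u,v:(x0+u/k-.5+.5/k,y0+v/k-.5+.5/k)
Rt=lambda u,v:T(130,180,4,u,v); Rs=lambda u,v:T(170,290,3,u-400,v)
Ht=lambda u,v:T(360,140,4,u,v-300); Hs=lambda u,v:T(260,70,3,u-400,v-300)
Bt=lambda u,v:T(245,160,4,u,v); Bs=lambda u,v:T(240,160,4,u-400,v)
p=lambda n,x:print(n,np.round(x,1))
for n,a,b in [('far',(183,122),(540,178)),('near',(188,262),(683,222))]:
    p(n,onz(t,Bt(*a),95));p(n+' side',onz(s,Bs(*b),95));p(n,tri([(t,Bt(*a)),(s,Bs(*b))]))
for a,b in [((108,178),(578,212)),((290,192),(662,95))]:
    p('bar t',onz(t,Bt(*a),140));p('bar s',onz(s,Bs(*b),140))
for a,b in [((182,547),(629,421)),((296,577),(673,386))]: p('tip',tri([(t,Ht(*a)),(s,Hs(*b))]))
for a,b in [((200,342),(500,383)),((340,382),(560,348))]: p('xbar',onz(t,Ht(*a),211));p('xb s',onz(s,Hs(*b),211))
p('rack side',[onz(s,Rs(*c),45)[:2] for c in [(613,28),(742,138),(420,207)]])
p('rack top',[onz(t,Rt(*c),45)[:2] for c in [(72,32),(305,102),(18,193)]])
p('stains top/side',[onz(t,Rt(*c),7)[:2] for c in [(162,187),(236,206)]]+[onz(s,Rs(*c),7)[:2] for c in [(618,215),(672,158)]])
p('bot caps',[onz(t,Rt(*c),99)[:2] for c in [(55,155),(82,80),(157,103),(230,127)]])
f=snap('wrist','w0');p('wristcam',-A(f,'R').T@A(f,'t'));print(A(f,'R').round(2).tolist(),A(f,'intrinsics')[0,0]);p('tcp',sense()['eef_pos'])
```

```text
far [589.1 -36.   95. ]
far side [586.9 -36.4  95. ]
far [588.  -36.2  95.1]
near [489.1 -41.4  95. ]
near side [489.5 -43.7  95. ]
near [488.7 -41.3  98. ]
bar t [540.8  15.2 140. ]
bar s [536.7  14.5 140. ]
bar t [ 533.9 -108.6  140. ]
bar s [531.3 -99.3 140. ]
tip [ 542.6 -325.   221.3]
tip [ 525.  -398.5  221.9]
xbar [ 681.3 -344.5  211. ]
xb s [ 680.3 -342.3  211. ]
xbar [ 657.3 -438.2  211. ]
xb s [ 653.  -428.4  211. ]
rack side [[546.1 217.5]
 [421.6 251.7]
 [596.2 394. ]]
rack top [[597.3 395.3]
 [547.7 213.8]
 [474.  428. ]]
stains top/side [[484.7 329.1]
 [471.6 270.7]
 [482.  327.2]
 [467.1 273.3]]
bot caps [[497.7 381.8]
 [552.3 365.9]
 [536.8 309.8]
 [520.8 255.9]]
wristcam [ 288.4 -559.2  374.7]
[[0.36, -0.93, -0.0], [-0.9, -0.34, 0.28], [-0.26, -0.1, -0.96]] 295.1878202958068
tcp [ 224.  -583.1  230.7]
```

play_rows:
  moves:
    - [[0, 0, 0], [0, 0, 0.139], 100]
    - [[0, 0, 0], [0, 0, 0.139], 100]
    - [[0, 0, 0], [0, 0, 0.139], 100]
    - [[0.0224, -0.0376, 0.002], [0, 0, 0], 100]
    - [[0.0224, -0.0376, 0.002], [0, 0, 0], 100]
    - [[0.0224, -0.0376, 0.002], [0, 0, 0], 100]
    - [[0.0224, -0.0376, 0.002], [0, 0, 0], 100]
    - [[0.0224, -0.0376, 0.002], [0, 0, 0], 100]
    - [[0.0224, -0.0376, 0.002], [0, 0, 0], 100]
    - [[0.0224, -0.0376, 0.002], [0, 0, 0], 100]
    - [[0.0224, -0.0376, 0.002], [0, 0, 0], 100]
    - [[0.0224, -0.0376, 0.002], [0, 0, 0], 100]
    - [[0.0224, -0.0376, 0.002], [0, 0, 0], 100]
    - [[0.0224, -0.0376, 0.002], [0, 0, 0], 100]
    - [[0.0224, -0.0376, 0.002], [0, 0, 0], 100]
    - [[0.0224, -0.0376, 0.002], [0, 0, 0], 100]
    - [[0.0224, -0.0376, 0.002], [0, 0, 0], 100]
    - [[0.0224, -0.0376, 0.002], [0, 0, 0], 100]
    - [[0, 0, 0], [0, 0, 0], 100]

```text
clock: 2.05
eef_pos: [590.3, -32.9, 200.9]
tcp_rot: [-3.14, -0.001, -0.047]
contact_force: [-0.3, -0.6, 0.6]
opening: 1.006
```

```bash
cat >> h.py <<'E'
def go(p,yaw=None):
    "tool-frame delta (mm) to world point p, assuming tool at yaw; and turn about tool z"
    s=sense();e=np.array(s['eef_pos']);y0=s['tcp_rot'][2]
    y=y0 if yaw is None else yaw
    R=np.array([[np.cos(y),np.sin(y),0],[np.sin(y),-np.cos(y),0],[0,0,-1]])
    d=R.T@(np.array(p)-e); print('clock',s['clock'],'eef',e.round(1),'yaw',round(y0,3),'d',d.round(1),'len',np.linalg.norm(d).round(),'turn_z',round(-(y-y0),3),'F',np.round(s['contact_force'],1),'open',round(s['opening'],3))
E
python3 - <<'E'
from h import *
f=snap('wrist','w1');im=f['pixels'].copy()
for X in [(588,-36.2,95),(489,-42.5,95),(540,15,140),(533,-104,140)]:
    u=proj(f,X)[0];print(u);cv2.drawMarker(im,tuple(int(v) for v in u.round()),(255,0,255),0,12,1)
cv2.imwrite('pics/w1b.png',im[:,:,::-1]);go((588,-36.2,69))
E
```

```text
[284.02934313 208.80611933]
[294.93850406 305.64230249]
[222.09338957 286.00463366]
[373.17322203 287.40890749]
clock 2.1 eef [588.8 -34.9 200.7] yaw -0.047 d [ -0.8   1.4 131.7] len 132.0 turn_z -0.0 F [ 0.1  0.5 -0.9] open 1.001
```

View pics/w1b.png

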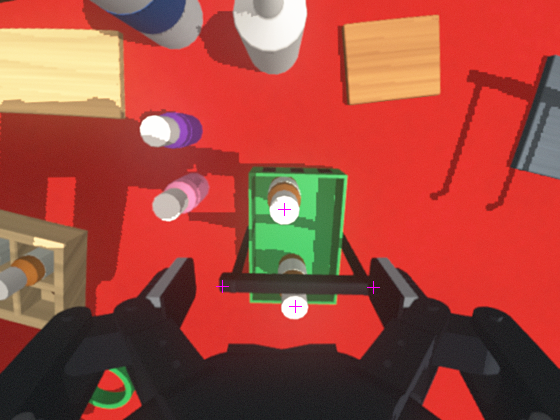

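The spare markers land on the two amber bottles' white caps at (284,209) and (295,306), inside the basket. The purple bottle (155,131) and pink bottle (168,205) stand outside it. I'm taking the far spare first.

play_rows:
  moves:
    - [[0, 0.0014, 0.02], [0, 0, 0], 70]
    - [[0, 0, 0.028], [0, 0, 0], 70]
    - [[0, 0, 0.028], [0, 0, 0], 70]
    - [[0, 0, 0.028], [0, 0, 0], 70]
    - [[0, 0, 0.018], [0, 0, 0], 70]
    - [[0, 0, 0.01], [0, 0, 0], 70]
    - [[0, 0, 0], [0, 0, 0], 70]
    - [[0, 0, 0], [0, 0, 0], 50]
    - [[0, 0, 0], [0, 0, 0], 35]
    - [[0, 0, 0], [0, 0, 0], 20]
    - [[0, 0, 0], [0, 0, 0], 20]
    - [[0, 0, 0], [0, 0, 0], 10]
    - [[0, 0, 0], [0, 0, 0], 10]
    - [[0, 0, 0], [0, 0, 0], 10]
    - [[0, 0, 0], [0, 0, 0], 10]
  squeeze: 25

```text
clock: 3.6
eef_pos: [588.9, -38.4, 70.3]
tcp_rot: [3.141, -0.002, -0.05]
contact_force: [0.2, 0.2, 7.5]
opening: 0.296
```

play_rows:
  moves:
    - [[0, 0, -0.005], [0, 0, 0], 10]
    - [[0, 0, -0.015], [0, 0, 0], 10]
    - [[0, 0, -0.025], [0, 0, 0], 10]
    - [[0, 0, -0.03], [0, 0, 0], 10]
    - [[0, 0, -0.03], [0, 0, 0], 10]
    - [[0, 0, -0.025], [0, 0, 0], 10]
    - [[0, 0, -0.01], [0, 0, 0], 10]
    - [[0, 0, 0], [0, 0, 0.055], 10]
    - [[0, 0, 0], [0, 0, 0.11], 10]
    - [[0, 0, 0], [0, 0, 0.055], 10]
    - [[0, 0, 0], [0, 0, 0], 10]

```text
clock: 4.7
eef_pos: [587.5, -38.3, 209.0]
tcp_rot: [3.141, 0.001, -0.271]
contact_force: [-1.4, -0.2, -0.4]
opening: 0.301
```

Run:
```python
from h import *
go((482.8,327,205),-0.27); go((482.8,327,205))
```

```text
clock 4.7 eef [587.5 -38.3 209. ] yaw -0.271 d [-198.3 -324.2    4. ] len 380.0 turn_z -0.001 F [-1.4 -0.2 -0.4] open 0.301
clock 4.7 eef [587.5 -38.3 209. ] yaw -0.271 d [-198.6 -324.     4. ] len 380.0 turn_z -0.0 F [-1.4 -0.2 -0.4] open 0.301
```

play_rows:
  moves:
    - [[-0.006, -0.0097, 0], [0, 0, 0], 10]
    - [[-0.0119, -0.0194, 0], [0, 0, 0], 10]
    - [[-0.0179, -0.0292, 0], [0, 0, 0], 10]
    - [[-0.0179, -0.0292, 0], [0, 0, 0], 10]
    - [[-0.0179, -0.0292, 0], [0, 0, 0], 10]
    - [[-0.0179, -0.0292, 0], [0, 0, 0], 10]
    - [[-0.0179, -0.0292, 0], [0, 0, 0], 10]
    - [[-0.0179, -0.0292, 0], [0, 0, 0], 10]
    - [[-0.0179, -0.0292, 0], [0, 0, 0], 10]
    - [[-0.0179, -0.0292, 0], [0, 0, 0], 10]
    - [[-0.0179, -0.0292, 0], [0, 0, 0], 10]
    - [[-0.0119, -0.0194, 0], [0, 0, 0], 10]
    - [[-0.0079, -0.013, 0], [0, 0, 0], 10]
    - [[0, 0, 0], [0, 0, 0], 10]
    - [[0, 0, 0], [0, 0, 0], 10]

```text
clock: 6.2
eef_pos: [482.6, 326.9, 209.1]
tcp_rot: [3.141, 0.0, -0.269]
contact_force: [-0.4, 0.2, -0.1]
opening: 0.299
```

Run:
```python
from h import *
f=snap('wrist','w2');im=f['pixels'].copy()
def L(x,y,z,c=(509.8,322),a=-.27): return (c[0]+np.cos(a)*x-np.sin(a)*y,c[1]+np.sin(a)*x+np.cos(a)*y,z)
for x in(-28,28):
  for y in (-56,0,56):
    q=proj(f,[L(x+i*23,y+j*23,45) for i,j in((-1,-1),(-1,1),(1,1),(1,-1))])
    cv2.polylines(im,[q.round().astype(np.int32)],True,(255,0,255),1)
q=proj(f,[L(i*64,j*92,45) for i,j in((-1,-1),(-1,1),(1,1),(1,-1))]);cv2.polylines(im,[q.round().astype(np.int32)],True,(0,0,255),1)
cv2.imwrite('pics/w2b.png',cv2.resize(im[:,:,::-1],(800,600)));go((482.8,327,74))
```

```text
clock 6.25 eef [482.9 326.6 209.1] yaw -0.27 d [ -0.2  -0.4 135.1] len 135.0 turn_z -0.0 F [-0.2 -0.2 -0.9] open 0.299
```

View pics/w2b.png

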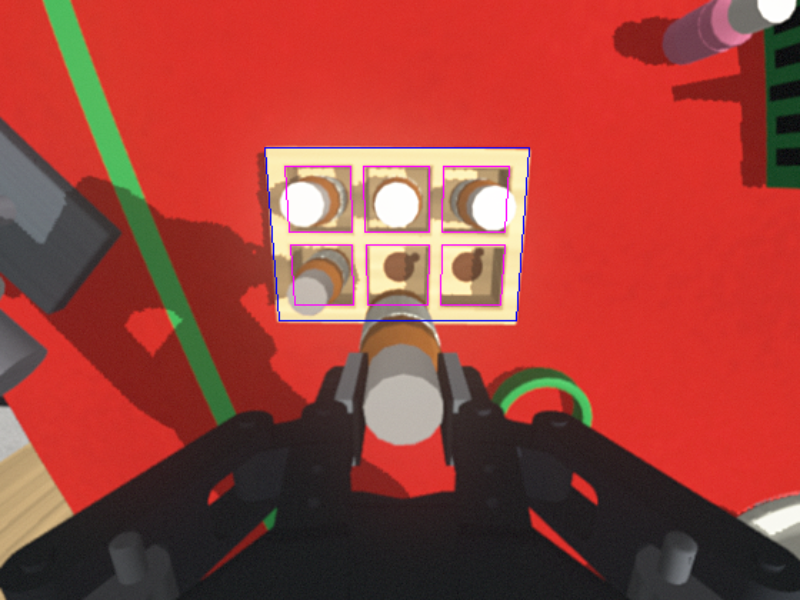

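The overlay matches the rack's cells within about 2 mm. The empty cells are at (398,275) and (472,275), which are cells 1 and 0. Next is a small correction, then a gentle descent into cell 1.

play_rows:
  moves:
    - [[-0.0018, -0.0025, 0.01], [0, 0, 0], 10]
    - [[0, 0, 0.02], [0, 0, 0], 10]
    - [[0, 0, 0.025], [0, 0, 0], 10]
    - [[0, 0, 0.02], [0, 0, 0], 10]
    - [[0, 0, 0.012], [0, 0, 0], 10]
    - [[0, 0, 0.01], [0, 0, 0], 10]
    - [[0, 0, 0.01], [0, 0, 0], 10]
    - [[0, 0, 0.01], [0, 0, 0], 10]
    - [[0, 0, 0.007], [0, 0, 0], 10]
    - [[0, 0, 0.004], [0, 0, 0], 10]
    - [[0, 0, 0.002], [0, 0, 0], 10]
    - [[0, 0, 0.001], [0, 0, 0], 10]
    - [[0, 0, 0], [0, 0, 0], 10]

```text
clock: 7.55
eef_pos: [482.0, 330.2, 78.5]
tcp_rot: [-3.141, -0.0, -0.27]
contact_force: [0.2, -0.3, -1.4]
opening: 0.292
```

play_rows:
  moves:
    - [[0, 0, 0.001], [0, 0, 0], 10]
    - [[0, 0, 0.001], [0, 0, 0], 10]
    - [[0, 0, 0.001], [0, 0, 0], 10]
    - [[0, 0, 0], [0, 0, 0], 10]

```text
clock: 7.95
eef_pos: [481.8, 330.1, 75.2]
tcp_rot: [3.141, 0.0, -0.27]
contact_force: [0.6, 0.3, -0.3]
opening: 0.295
```

play_rows:
  moves:
    - [[0, 0, 0.0007], [0, 0, 0], 10]
    - [[0, 0, 0.0007], [0, 0, 0], 10]
    - [[0, 0, 0], [0, 0, 0], 10]

```text
clock: 8.25
eef_pos: [482.2, 330.3, 74.3]
tcp_rot: [-3.141, -0.0, -0.27]
contact_force: [-1.0, -0.2, 5.0]
opening: 0.294
```

Contact felt at the expected height, so I release with a limited opening.

play_rows:
  moves:
    - [[0, 0, 0], [0, 0, 0], 33]
    - [[0, 0, 0], [0, 0, 0], 38]
    - [[0, 0, 0], [0, 0, 0], 44]
    - [[0, 0, 0], [0, 0, 0], 44]
    - [[0, 0, 0], [0, 0, 0], 44]
    - [[0, 0, -0.006], [0, 0, 0], 44]
    - [[0, 0, -0.015], [0, 0, 0], 44]
    - [[0, 0, -0.03], [0, 0, 0], 44]
    - [[0, 0, -0.04], [0, 0, 0], 44]
    - [[0, 0, -0.04], [0, 0, 0], 60]
    - [[0, 0, -0.01], [0, 0, 0], 70]
    - [[0, 0, 0], [0, 0, -0.11], 70]
    - [[0, 0, 0], [0, 0, -0.11], 70]
    - [[0, 0, 0], [0, 0, 0], 70]

```text
clock: 9.65
eef_pos: [481.8, 330.0, 215.5]
tcp_rot: [-3.141, -0.0, -0.049]
contact_force: [-0.3, 0.1, 0.1]
opening: 0.694
```

Run:
```python
from h import *
snap('side','s1');go((489,-42.5,205),-0.05)
```

```text
clock 9.7 eef [481.7 330.  215.3] yaw -0.052 d [ 25.9 371.7  10.3] len 373.0 turn_z -0.002 F [0.5 0.3 0.5] open 0.701
```

play_rows:
  moves:
    - [[0.0024, 0.02, 0], [0, 0, 0], 70]
    - [[0.0024, 0.04, 0], [0, 0, 0], 70]
    - [[0.0024, 0.04, 0.001], [0, 0, 0], 70]
    - [[0.0024, 0.04, 0.001], [0, 0, 0], 70]
    - [[0.0024, 0.04, 0.001], [0, 0, 0], 70]
    - [[0.0024, 0.04, 0.001], [0, 0, 0], 70]
    - [[0.0024, 0.04, 0.001], [0, 0, 0], 70]
    - [[0.0024, 0.04, 0.001], [0, 0, 0], 70]
    - [[0.0024, 0.04, 0.001], [0, 0, 0], 70]
    - [[0.0024, 0.0317, 0.001], [0, 0, 0], 70]
    - [[0, 0, 0], [0, 0, 0], 70]
    - [[0, 0, 0], [0, 0, 0], 70]

```text
clock: 10.9
eef_pos: [487.0, -42.8, 206.8]
tcp_rot: [-3.141, 0.0, -0.055]
contact_force: [-0.6, 0.0, -0.5]
opening: 0.693
```

Run:
```python
from h import *
f=snap('wrist','w3'); im=f['pixels'].copy()
for X in [(489,-42.5,95),(540,15,140),(533,-104,140)]:
    u=proj(f,X)[0];print(u);cv2.drawMarker(im,tuple(int(v) for v in u.round()),(255,0,255),0,12,1)
side=load('s1')['pixels'][290:420,170:300]
c=np.hstack([cv2.resize(im[60:420,60:500],(440,360)),cv2.resize(side,(360,360),interpolation=cv2.INTER_CUBIC)])
cv2.imwrite('pics/w3b.png',c[:,:,::-1]);go((488,-42.3,72),-.05)
```

```text
[279.69945361 202.35642059]
[194.42793285 153.40029908]
[362.30593146 154.05761525]
clock 10.95 eef [487.1 -42.1 206.9] yaw -0.053 d [  1.    0.2 134.9] len 135.0 turn_z -0.003 F [-0.2  0.2 -0.4] open 0.702
```

View pics/w3b.png

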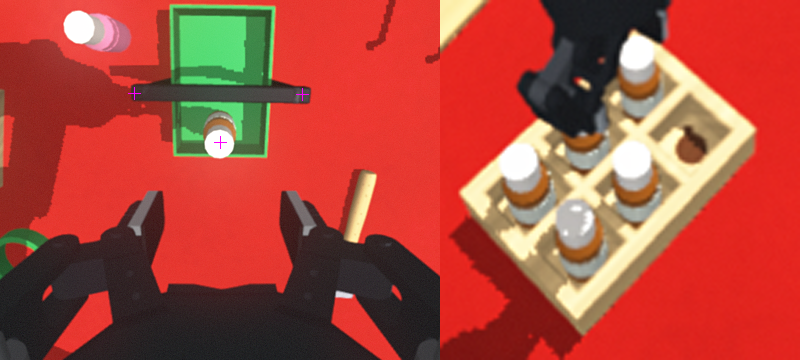

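The first spare stands upright in cell 1 (side crop at 635,185), and the near spare is still on its marker (220,143). Descending on it.

play_rows:
  moves:
    - [[0, 0, 0.015], [0, 0, 0], 70]
    - [[0, 0, 0.03], [0, 0, 0], 70]
    - [[0, 0, 0.03], [0, 0, 0], 70]
    - [[0, 0, 0.03], [0, 0, 0], 70]
    - [[0, 0, 0.02], [0, 0, 0], 70]
    - [[0, 0, 0.01], [0, 0, 0], 70]
    - [[0, 0, 0], [0, 0, 0], 70]
    - [[0, 0, 0], [0, 0, 0], 50]
    - [[0, 0, 0], [0, 0, 0], 35]
    - [[0, 0, 0], [0, 0, 0], 20]
    - [[0, 0, 0], [0, 0, 0], 20]
    - [[0, 0, 0], [0, 0, 0], 10]
    - [[0, 0, 0], [0, 0, 0], 10]
    - [[0, 0, 0], [0, 0, 0], 10]
    - [[0, 0, 0], [0, 0, 0], 10]
  squeeze: 25

```text
clock: 12.45
eef_pos: [488.2, -42.3, 73.0]
tcp_rot: [-3.141, -0.002, -0.051]
contact_force: [1.0, 2.4, 6.8]
opening: 0.293
```

play_rows:
  moves:
    - [[0, 0, -0.005], [0, 0, 0], 10]
    - [[0, 0, -0.015], [0, 0, 0], 10]
    - [[0, 0, -0.025], [0, 0, 0], 10]
    - [[0, 0, -0.03], [0, 0, 0], 10]
    - [[0, 0, -0.03], [0, 0, 0], 10]
    - [[0, 0, -0.025], [0, 0, 0], 10]
    - [[0, 0, -0.01], [0, 0, 0], 10]
    - [[0, 0, 0], [0, 0, 0.055], 10]
    - [[0, 0, 0], [0, 0, 0.11], 10]
    - [[0, 0, 0], [0, 0, 0.055], 10]
    - [[0, 0, 0], [0, 0, 0], 10]

```text
clock: 13.55
eef_pos: [486.6, -42.4, 211.3]
tcp_rot: [3.141, 0.001, -0.271]
contact_force: [0.0, 0.1, -1.1]
opening: 0.295
```

Run:
```python
from h import *
go((466.9,275.5,208),-0.27)
```

```text
clock 13.55 eef [486.6 -42.4 211.3] yaw -0.271 d [-103.8 -301.1    3.3] len 319.0 turn_z -0.001 F [ 0.   0.1 -1.1] open 0.295
```

play_rows:
  moves:
    - [[-0.0031, -0.009, 0], [0, 0, 0], 10]
    - [[-0.0062, -0.0181, 0], [0, 0, 0], 10]
    - [[-0.0104, -0.0301, 0], [0, 0, 0], 10]
    - [[-0.0104, -0.0301, 0], [0, 0, 0], 10]
    - [[-0.0104, -0.0301, 0], [0, 0, 0], 10]
    - [[-0.0104, -0.0301, 0], [0, 0, 0], 10]
    - [[-0.0104, -0.0301, 0], [0, 0, 0], 10]
    - [[-0.0104, -0.0301, 0], [0, 0, 0], 10]
    - [[-0.0104, -0.0301, 0], [0, 0, 0], 10]
    - [[-0.0104, -0.0301, 0], [0, 0, 0], 10]
    - [[-0.0073, -0.0211, 0], [0, 0, 0], 10]
    - [[-0.0041, -0.012, 0], [0, 0, 0], 10]
    - [[0, 0, 0], [0, 0, 0], 10]
    - [[0, 0, 0], [0, 0, 0], 10]

```text
clock: 14.95
eef_pos: [467.1, 275.0, 211.6]
tcp_rot: [3.141, 0.0, -0.269]
contact_force: [-0.2, 0.1, -1.3]
opening: 0.295
```

Run:
```python
from h import *
go((466.9,275.5,77),-0.27)
```

```text
clock 14.95 eef [467.1 275.  211.6] yaw -0.269 d [ -0.3  -0.5 134.6] len 135.0 turn_z 0.001 F [-0.2  0.1 -1.3] open 0.295
```

play_rows:
  moves:
    - [[0, -0.0005, 0.01], [0, 0, 0], 10]
    - [[0, 0, 0.02], [0, 0, 0], 10]
    - [[0, 0, 0.025], [0, 0, 0], 10]
    - [[0, 0, 0.02], [0, 0, 0], 10]
    - [[0, 0, 0.012], [0, 0, 0], 10]
    - [[0, 0, 0.01], [0, 0, 0], 10]
    - [[0, 0, 0.01], [0, 0, 0], 10]
    - [[0, 0, 0.01], [0, 0, 0], 10]
    - [[0, 0, 0.007], [0, 0, 0], 10]
    - [[0, 0, 0.004], [0, 0, 0], 10]
    - [[0, 0, 0.002], [0, 0, 0], 10]
    - [[0, 0, 0.0015], [0, 0, 0], 10]
    - [[0, 0, 0.001], [0, 0, 0], 10]
    - [[0, 0, 0], [0, 0, 0], 10]

```text
clock: 16.35
eef_pos: [467.6, 276.0, 79.6]
tcp_rot: [-3.141, -0.0, -0.27]
contact_force: [0.1, 0.0, -0.4]
opening: 0.295
```

play_rows:
  moves:
    - [[0, 0, 0.001], [0, 0, 0], 10]
    - [[0, 0, 0.0007], [0, 0, 0], 10]
    - [[0, 0, 0.0007], [0, 0, 0], 10]
    - [[0, 0, 0], [0, 0, 0], 10]

```text
clock: 16.75
eef_pos: [467.6, 276.0, 77.1]
tcp_rot: [-3.141, -0.0, -0.27]
contact_force: [-0.7, 0.0, 0.4]
opening: 0.293
```

play_rows:
  moves:
    - [[0, 0, 0.0006], [0, 0, 0], 10]
    - [[0, 0, 0], [0, 0, 0], 10]

```text
clock: 16.95
eef_pos: [467.9, 276.2, 77.0]
tcp_rot: [-3.141, -0.001, -0.27]
contact_force: [0.1, -1.1, 5.6]
opening: 0.29
```

play_rows:
  moves:
    - [[0, 0, 0], [0, 0, 0], 33]
    - [[0, 0, 0], [0, 0, 0], 38]
    - [[0, 0, 0], [0, 0, 0], 44]
    - [[0, 0, 0], [0, 0, 0], 44]
    - [[0, 0, 0], [0, 0, 0], 44]
    - [[0, 0, -0.006], [0, 0, 0], 44]
    - [[0, 0, -0.015], [0, 0, 0], 44]
    - [[0, 0, -0.03], [0, 0, 0], 44]
    - [[0, 0, -0.04], [0, 0, 0], 44]
    - [[0, 0, -0.05], [0, 0, 0], 60]
    - [[0, 0, -0.05], [0, 0, 0], 70]
    - [[0, 0, 0], [0, 0, -0.149], 70]
    - [[0, 0, 0], [0, 0, -0.149], 70]
    - [[0, 0, 0], [0, 0, -0.149], 70]
    - [[0, 0, 0], [0, 0, -0.149], 70]
    - [[0, 0, 0], [0, 0, -0.149], 70]
    - [[0, 0, 0], [0, 0, -0.149], 70]

```text
clock: 18.65
eef_pos: [467.4, 275.9, 267.8]
tcp_rot: [3.142, -0.0, 0.63]
contact_force: [0.3, -0.1, 0.1]
opening: 0.699
```

play_rows:
  moves:
    - [[0, 0, 0], [0, 0, -0.149], 70]
    - [[0, 0, 0], [0, 0, -0.149], 70]
    - [[0, 0, 0], [0, 0, -0.149], 70]
    - [[0, 0, 0], [0, 0, -0.149], 70]
    - [[0, 0, 0], [0, 0, -0.149], 70]
    - [[0, 0, 0], [0, 0, -0.149], 70]
    - [[0, 0, 0], [0, 0, 0], 70]

```text
clock: 19.35
eef_pos: [467.4, 275.9, 267.8]
tcp_rot: [3.141, -0.0, 1.52]
contact_force: [1.0, -0.1, 0.6]
opening: 0.7
```

Run:
```python
from h import *
go((536,-43,250),1.52)
```

```text
clock 19.35 eef [467.4 275.9 267.8] yaw 1.52 d [-315.    84.7   17.8] len 327.0 turn_z 0.0 F [ 1.  -0.1  0.6] open 0.7
```

play_rows:
  moves:
    - [[-0.0394, 0.0106, 0.0022], [0, 0, 0], 70]
    - [[-0.0394, 0.0106, 0.0022], [0, 0, 0], 70]
    - [[-0.0394, 0.0106, 0.0022], [0, 0, 0], 70]
    - [[-0.0394, 0.0106, 0.0022], [0, 0, 0], 70]
    - [[-0.0394, 0.0106, 0.0022], [0, 0, 0], 70]
    - [[-0.0394, 0.0106, 0.0022], [0, 0, 0], 70]
    - [[-0.0394, 0.0106, 0.0022], [0, 0, 0], 70]
    - [[-0.0394, 0.0106, 0.0022], [0, 0, 0], 70]
    - [[0, 0, 0], [0, 0, 0], 70]
    - [[0, 0, 0], [0, 0, 0], 70]

```text
clock: 20.35
eef_pos: [535.4, -44.0, 249.8]
tcp_rot: [-3.141, -0.0, 1.512]
contact_force: [-0.8, 0.0, -0.2]
opening: 0.7
```

Run:
```python
from h import *
f=snap('wrist','w4'); g=snap('side','s2'); snap('top','t2')
im=f['pixels']; side=g['pixels'][290:420,170:300]
s2=g['pixels'][130:280,220:370]
im=im.copy()
for k in range(0,560,20): im[0:(10 if k%100==0 else 5),k]=0
for k in range(0,420,20): im[k,0:(10 if k%100==0 else 5)]=0
c=np.hstack([im,np.vstack([cv2.resize(side,(240,240)),cv2.resize(s2,(240,180))])])
cv2.imwrite('pics/w4b.png',c[:,:,::-1]);go((536,-43,114),1.52)
```

```text
clock 20.5 eef [535.3 -42.3 249.9] yaw 1.517 d [ -0.7   0.7 135.9] len 136.0 turn_z -0.003 F [0.2 0.4 0.2] open 0.696
```

View pics/w4b.png

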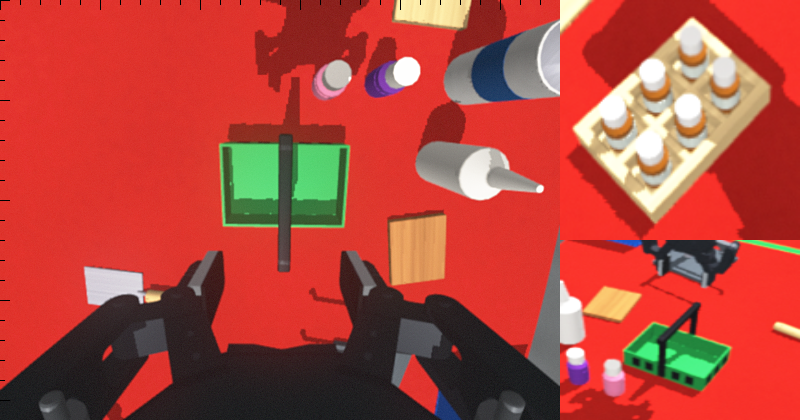

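Both spares stand in their cells, and all six caps are visible in the side crop. The empty basket's bar runs from (286,136) to (284,271) in the wrist view.

Run:
```python
from h import *
f=load('w4')
a=onz(f,(286.,136),140);b=onz(f,(284.3,270.5),140);print(a.round(1),b.round(1),((a+b)/2).round(1),'yaw',np.arctan2(-(a-b)[0],(a-b)[1]).round(3),np.linalg.norm(a-b).round(1))
c=[onz(f,u,48)[:2] for u in((220,144),(349,144),(346,226),(223,226))];print(np.round(c,1),np.mean(c,0))
# hook refine: image features in new top view
t=load('t2')['pixels'];hsv=cv2.cvtColor(t,cv2.COLOR_RGB2HSV)
T=load('t2');S=load('s2')
for F,(x0,y0,x1,y1) in((T,(395,190,445,215)),(S,(325,90,360,120))):
    h=cv2.cvtColor(F['pixels'],cv2.COLOR_RGB2HSV)[y0:y1,x0:x1]
    m=((h[...,0]>8)&(h[...,0]<22)&(h[...,1]>130)&(h[...,2]>150)).astype(np.uint8)
    n,_,st,ce=cv2.connectedComponentsWithStats(m);print([(st[i][4],(ce[i]+[x0,y0]).round(2).tolist()) for i in range(1,n)])
```

```text
[541.2  15.8 140. ] [ 532.8 -108.5  140. ] [537.  -46.3 140. ] yaw -0.068 124.7
[[ 4.659e+02  8.300e+00]
 [ 6.144e+02 -4.000e-01]
 [ 6.108e+02 -1.003e+02]
 [ 4.582e+02 -9.140e+01]] [537.3411821  -45.96098347]
[(np.int32(14), [443.0, 196.5]), (np.int32(10), [404.8, 201.0]), (np.int32(10), [433.5, 208.8]), (np.int32(1), [444.0, 214.0])]
[(np.int32(11), [329.73, 91.0]), (np.int32(12), [350.5, 98.5]), (np.int32(12), [335.58, 110.0])]
```

play_rows:
  moves:
    - [[-0.0024, 0.0016, 0.02], [0, 0, 0.006], 70]
    - [[0, 0, 0.03], [0, 0, 0], 70]
    - [[0, 0, 0.03], [0, 0, 0], 70]
    - [[0, 0, 0.025], [0, 0, 0], 70]
    - [[0, 0, 0.02], [0, 0, 0], 70]
    - [[0, 0, 0.011], [0, 0, 0], 70]
    - [[0, 0, 0], [0, 0, 0], 50]
    - [[0, 0, 0], [0, 0, 0], 30]
    - [[0, 0, 0], [0, 0, 0], 20]
    - [[0, 0, 0], [0, 0, 0], 10]
    - [[0, 0, 0], [0, 0, 0], 0]
    - [[0, 0, 0], [0, 0, 0], 0]
    - [[0, 0, 0], [0, 0, 0], 0]
    - [[0, 0, 0], [0, 0, 0], 0]
  squeeze: 60

```text
clock: 21.9
eef_pos: [537.9, -45.8, 115.1]
tcp_rot: [3.139, -0.0, 1.512]
contact_force: [-0.8, 0.8, 6.5]
opening: 0.127
```

play_rows:
  moves:
    - [[0, 0, -0.005], [0, 0, 0], 0]
    - [[0, 0, -0.012], [0, 0, 0], 0]
    - [[0, 0, -0.02], [0, 0, 0], 0]
    - [[0, 0, -0.025], [0, 0, 0], 0]
    - [[0, 0, -0.025], [0, 0, 0.04], 0]
    - [[0, 0, -0.015], [0, 0, 0.05], 0]
    - [[0, 0, -0.01], [0, 0, 0.05], 0]
    - [[0, 0, 0], [0, 0, 0.036], 0]
    - [[0, 0, 0], [0, 0, 0], 0]

```text
clock: 22.8
eef_pos: [537.1, -45.9, 227.0]
tcp_rot: [3.14, -0.0, 1.335]
contact_force: [-0.4, -1.1, -1.3]
opening: 0.127
```

Run:
```python
from h import *
T=load('t2');S=load('s2')
P=tri([(T,(404.8,201.0)),(S,(335.58,110))]);Q=tri([(T,(433.5,208.8)),(S,(350.5,98.5))]);print(P,Q)
yaw=np.arctan2(-(P-Q)[0],(P-Q)[1]);m=(P+Q)/2;seat=m[:2]+32*np.array([np.cos(yaw),np.sin(yaw)]);print('yaw',yaw,np.linalg.norm(P-Q),seat)
yaw=-.24;pre=seat-92*np.array([np.cos(yaw),np.sin(yaw)]);print(pre);go((*pre,228),1.571-.24)
```

```text
[ 543.48646656 -324.11613919  221.50986703] [ 525.31229727 -398.45397783  221.25486676]
yaw -0.2397773512594303 76.5276401566267 [ 565.48388991 -368.88462182]
[ 476.12079623 -347.01598019]
clock 22.8 eef [537.1 -45.9 227. ] yaw 1.335 d [-307.    12.3   -1. ] len 307.0 turn_z 0.004 F [-0.4 -1.1 -1.3] open 0.127
```

play_rows:
  moves:
    - [[-0.0123, 0.0005, 0], [0, 0, 0], 0]
    - [[-0.0215, 0.001, 0], [0, 0, 0], 0]
    - [[-0.0307, 0.0012, 0], [0, 0, 0], 0]
    - [[-0.0307, 0.0012, 0], [0, 0, 0], 0]
    - [[-0.0307, 0.0012, 0], [0, 0, 0], 0]
    - [[-0.0307, 0.0012, 0], [0, 0, 0], 0]
    - [[-0.0307, 0.0012, 0], [0, 0, 0], 0]
    - [[-0.0307, 0.0012, 0], [0, 0, 0], 0]
    - [[-0.0307, 0.0012, 0], [0, 0, 0], 0]
    - [[-0.0307, 0.0012, 0], [0, 0, 0], 0]
    - [[-0.0184, 0.0008, 0], [0, 0, 0], 0]
    - [[-0.0092, 0.0004, -0.001], [0, 0, 0], 0]
    - [[0, 0, 0], [0, 0, 0], 0]
    - [[0, 0, 0], [0, 0, 0], 0]

```text
clock: 24.2
eef_pos: [477.4, -346.4, 226.7]
tcp_rot: [-3.141, -0.001, 1.336]
contact_force: [0.1, 0.3, -1.5]
opening: 0.13
```

Run:
```python
from tiles import *
f=snap('side','s3'); snap('top','t3'); snap('wrist','w5')
tile([('s3',270,60,4),('t3',340,130,4)],'pics/c3.png',400,300,2)
w=cv2.resize(load('w5')['pixels'][:,:,::-1],(400,300)); c=cv2.imread('pics/c3.png'); cv2.imwrite('pics/c3.png',np.vstack([c,np.hstack([w,w*0])]))
go((565.5,-368.9,228),1.331)
```

```text
clock 24.35 eef [ 477.7 -346.1  226.8] yaw 1.337 d [-1.3 90.7 -1.2] len 91.0 turn_z 0.006 F [-1.4  0.  -1. ] open 0.127
```

View pics/c3.png

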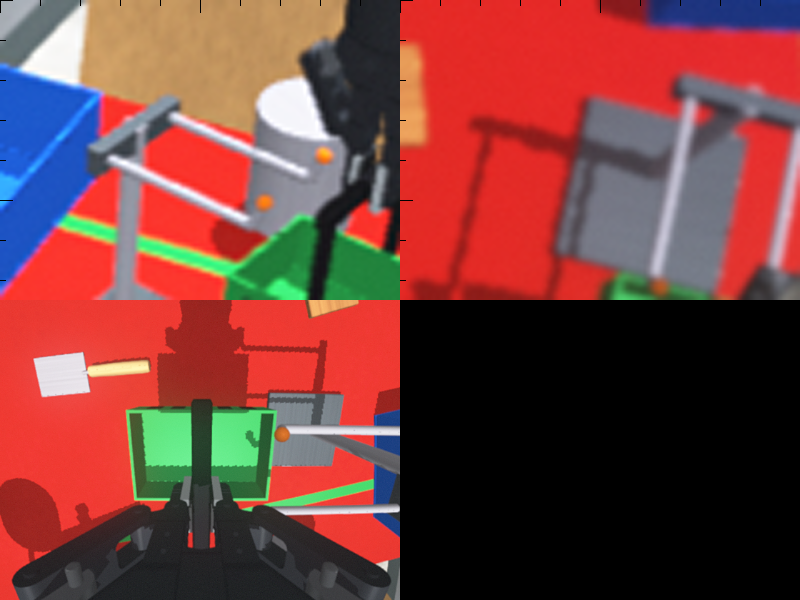

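The wrist view shows the basket's front under the prongs, tip at (282,434), with the bar parallel to the crossbar and above the tips. Now inserting along hook +x.

play_rows:
  moves:
    - [[-0.0013, 0.005, -0.002], [0, 0, 0.004], 0]
    - [[0, 0.01, 0], [0, 0, 0], 0]
    - [[0, 0.012, 0], [0, 0, 0], 0]
    - [[0, 0.012, 0], [0, 0, 0], 0]
    - [[0, 0.012, 0], [0, 0, 0], 0]
    - [[0, 0.012, 0], [0, 0, 0], 0]
    - [[0, 0.012, 0], [0, 0, 0], 0]
    - [[0, 0.01, 0], [0, 0, 0], 0]
    - [[0, 0.0057, 0], [0, 0, 0], 0]
    - [[0, 0, 0], [0, 0, 0], 0]
    - [[0, 0, 0], [0, 0, 0], 0]

```text
clock: 25.45
eef_pos: [565.0, -369.8, 228.6]
tcp_rot: [-3.141, -0.0, 1.332]
contact_force: [0.8, -0.7, -1.5]
opening: 0.132
```

Run:
```python
from tiles import *
f=snap('side','s4'); snap('top','t4'); snap('wrist','w6')
tile([('s4',260,60,4),('t4',350,110,4)],'pics/c4.png',400,400,2)
go((565.5,-368.9,194),1.331)
```

```text
clock 25.6 eef [ 564.9 -369.9  228.9] yaw 1.332 d [ 1.1  0.4 34.9] len 35.0 turn_z 0.001 F [-0.2  0.8 -1.9] open 0.126
```

View pics/c4.png

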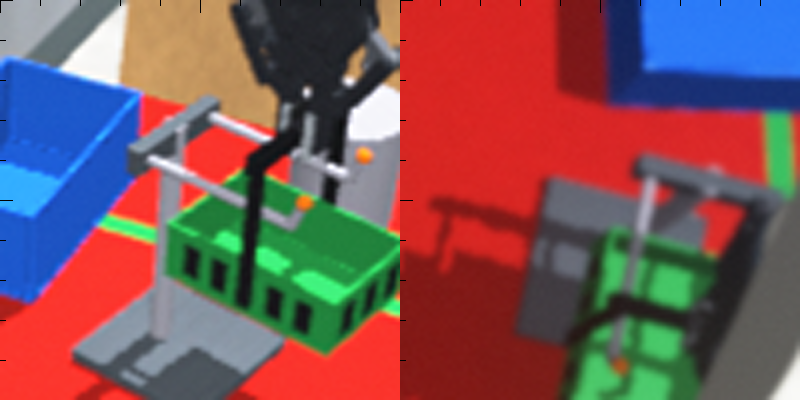

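The handle now encloses both prongs, with the bar above them behind the tips at (305,203) and (363,155). Lowering onto the prongs.

play_rows:
  moves:
    - [[0, 0, 0.005], [0, 0, 0], 0]
    - [[0, 0, 0.008], [0, 0, 0], 0]
    - [[0, 0, 0.008], [0, 0, 0], 0]
    - [[0, 0, 0.006], [0, 0, 0], 0]
    - [[0, 0, 0.003], [0, 0, 0], 0]
    - [[0, 0, 0.0015], [0, 0, 0], 0]
    - [[0, 0, 0.001], [0, 0, 0], 0]
    - [[0, 0, 0], [0, 0, 0], 0]

```text
clock: 26.4
eef_pos: [565.4, -370.0, 196.4]
tcp_rot: [3.141, 0.0, 1.332]
contact_force: [-0.1, 0.4, -1.3]
opening: 0.13
```

play_rows:
  moves:
    - [[0, 0, 0.001], [0, 0, 0], 0]
    - [[0, 0, 0.001], [0, 0, 0], 0]
    - [[0, 0, 0.0007], [0, 0, 0], 0]
    - [[0, 0, 0], [0, 0, 0], 0]

```text
clock: 26.8
eef_pos: [565.2, -369.9, 193.5]
tcp_rot: [-3.142, -0.0, 1.332]
contact_force: [0.6, -0.1, -0.9]
opening: 0.126
```

play_rows:
  moves:
    - [[0, 0, 0.0007], [0, 0, 0], 0]
    - [[0, 0, 0.0005], [0, 0, 0], 0]
    - [[0, 0, 0], [0, 0, 0], 0]

```text
clock: 27.1
eef_pos: [565.4, -370.0, 193.0]
tcp_rot: [3.141, 0.0, 1.332]
contact_force: [-2.0, 0.2, 3.7]
opening: 0.126
```

Seated: +3.7 N at the predicted height. Releasing slowly and rising straight up.

play_rows:
  moves:
    - [[0, 0, 0], [0, 0, 0], 14]
    - [[0, 0, 0], [0, 0, 0], 17]
    - [[0, 0, 0], [0, 0, 0], 22]
    - [[0, 0, 0], [0, 0, 0], 30]
    - [[0, 0, 0], [0, 0, 0], 38]
    - [[0, 0, 0], [0, 0, 0], 38]
    - [[0, 0, 0], [0, 0, 0], 38]
    - [[0, 0, -0.003], [0, 0, 0], 38]
    - [[0, 0, -0.01], [0, 0, 0], 38]
    - [[0, 0, -0.02], [0, 0, 0], 38]
    - [[0, 0, -0.03], [0, 0, 0], 38]
    - [[0, 0, -0.04], [0, 0, 0], 38]
    - [[0, 0, -0.03], [0, 0, 0], 38]
    - [[0, -0.03, 0], [0, 0, 0], 38]
    - [[0, -0.04, 0], [0, 0, 0], 38]
    - [[0, -0.04, 0], [0, 0, 0], 38]
    - [[0, -0.03, 0], [0, 0, 0], 38]
    - [[0, 0, 0], [0, 0, 0], 38]
    - [[0, 0, 0], [0, 0, 0], 38]

```text
clock: 29.0
eef_pos: [429.5, -337.1, 326.7]
tcp_rot: [3.139, 0.001, 1.331]
contact_force: [1.1, -0.2, 0.2]
opening: 0.385
```

Run:
```python
from tiles import *
snap('side','s5'); snap('top','t5')
tile([('s5',260,60,4),('t5',350,110,4),('s5',170,290,3),('t5',130,130,2)],'pics/c5.png',400,300,2)
s=sense();print(s['clock'],s['contact_force'],s['eef_pos'])
```

```text
29.1 [-0.50368009 -0.16898633  0.23776176] [ 430.26998636 -337.22160512  326.02043206]
```

View pics/c5.png

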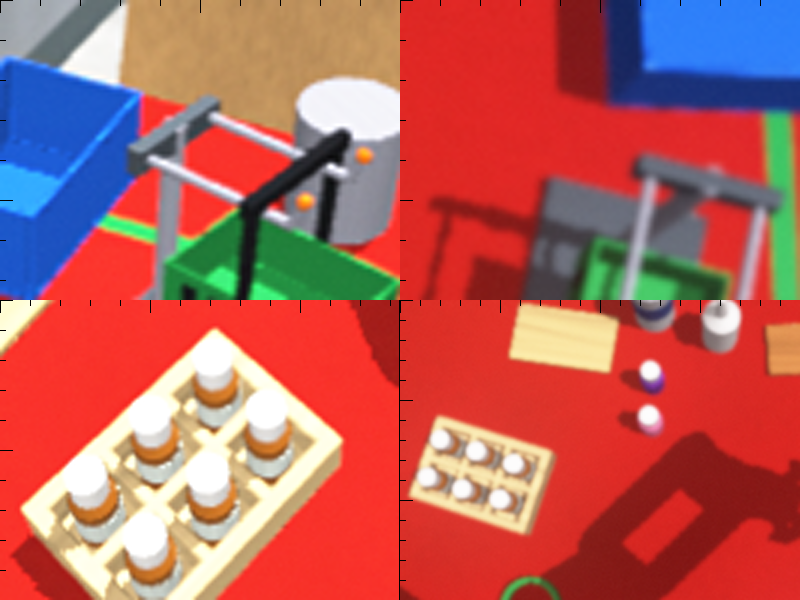

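The basket hangs on both prongs behind the tips and all six bottles are seated. I'll let it settle, check that it is still, then hand in.

play_rows:
  moves:
    - [[0, 0, 0], [0, 0, 0], 38]
    - [[0, 0, 0], [0, 0, 0], 38]
    - [[0, 0, 0], [0, 0, 0], 38]
    - [[0, 0, 0], [0, 0, 0], 38]
    - [[0, 0, 0], [0, 0, 0], 38]
    - [[0, 0, 0], [0, 0, 0], 38]
    - [[0, 0, 0], [0, 0, 0], 38]
    - [[0, 0, 0], [0, 0, 0], 38]
    - [[0, 0, 0], [0, 0, 0], 38]
    - [[0, 0, 0], [0, 0, 0], 38]
    - [[0, 0, 0], [0, 0, 0], 38]
    - [[0, 0, 0], [0, 0, 0], 38]

```text
clock: 30.3
eef_pos: [429.3, -336.7, 325.4]
tcp_rot: [3.142, -0.0, 1.332]
contact_force: [-0.4, -0.3, 0.2]
opening: 0.378
```

Run:
```python
from h import *
a=load('s5')['pixels'].astype(int)[60:180,260:400]
b=snap('side','s6')['pixels'].astype(int)[60:180,260:400]
c=snap('side','s7')['pixels'].astype(int)[60:180,260:400]
d=[abs(a-b).max(),abs(a-b).mean(),abs(c-b).max(),abs(c-b).mean()];print(d)
if d[1]<3: print(sign_off())
```

```text
[np.int64(70), np.float64(0.953968253968254), np.int64(21), np.float64(0.8121428571428572)]
the job is handed in; nothing more can be done
None
```

I set both amber spares upright in the two empty cells, 1 and then 0, and hung the empty basket by the middle of its bar across both prongs. The job was handed in at about 30 s of the 72 s allowed.

- **Bottles:** each was lowered until contact, about 5 N, at the height expected for the cell floor. The last pictures show six upright bottles in the rack and the purple and pink look-alikes in place.
- **Basket:** it touched the prongs at the predicted height and rests behind the upturned tips, with the gripper clear. Pictures taken over the last 1.3 s hardly changed (mean about 1 grey level). One pixel changed by 70 levels in the first comparison, and I did not look into why. The last two pictures, taken one right after the other, differed by 21 levels at most.
- **Forces:** the readings, taken only at the end of each move, peaked at 7.5 N.
- **Not checked:** I did not measure how the other bystanders stood at the end. The moves were planned clear of them, and no unexpected contact showed in the readings.

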